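# Hold a long exposure at the microscope's desk controls

## Robot

A 6-joint arm with a two-finger parallel gripper is mounted at the origin on the work surface. World frame = base frame: x ahead of the robot, y to its left, z up, the work surface at z = 0. Lengths are in m, angles in degrees, forces in N, time in s.
With the tool pointing down it reaches from about 0.25 to 0.725 m from the base axis. Payload 9.7 kg.
Tool frame: the origin (TCP) lies at the very end of the fingers, on their centre line; the grasp point (between the pads) lies 19 mm behind it; z points along the fingers, y is the direction in which the jaws open and shut (so a half turn about z gives the same grasp; the last joint's range is limited). The gripper opens to 85 mm and grips with 20 to 120 N. Pads are 22 mm wide; open, the fingers measure 114 mm over their backs; the gripper's body (76 mm by 85 mm) begins 54 mm behind the grasp point. The pads swing forward as they close: fully open they stand 13 mm farther back than shut.
Start: joints at [-74.37, 4.979, 10.078, 95.1, 0, 90], TCP at [0.148, -0.53, 0.193] pointing down, gripper open.
Joint ranges: [-179.16, 179.16], [-48.56, 103.87], [-65.8, 70.77], [-126.05, 130.52], [-82.76, 87.17], [-180, 180]. Speed limits (degrees/s): [127.2, 127.2, 147.25, 180, 180, 180].

## Interface

Orientations are given as [roll, pitch, yaw] about the fixed x, y, z axes, in that order (R = Rz(yaw) Ry(pitch) Rx(roll)).
In Python, from workcell import bot gives the robot as it stands.
- The arm moves only by the shell command python3 -m pendant 'ROWS' [FORCE]. ROWS is JSON, a list that holds one entry, the list of rows, each a list of 7 numbers: the shift along the tool's x, y, z in cm, then the turn, a rotation vector about the tool's x, y, z in rad, then the opening in per cent of the stroke, from 0 (shut) to 100 (fully open). In form: [[[dx, dy, dz, ax, ay, az, gripper], ...]]. A call has 1 to 5 rows; each row shifts and turns the pose as measured when the row begins, along the tool's axes as they then stand; what a row does not reach is not made up. A row lasts 1/12 s, in which the tool goes at most 41.7 mm and 7.16 degrees, less where a joint would pass 70% of its speed; a pose out of reach is approached as far as the arm can. A call with a gripper value outside its range is refused whole. The fingers move at their own pace and stop on an object; FORCE is the grip in N (left out, the last holds). Time passes only in rows, so rows that do not move let the fingers close. It gives the time, the measured TCP pose, the force and the opening at its end, in the units of the state.
- bot.get_obs(): the state, without advancing time (a new reading comes with each control period).
- bot.camera(name): name is "scene" or "top" or "wrist"; returns the picture (384x512x3 uint8, red, green, blue); there is no depth.
- bot.get_calibration(name): a dict with "intrinsics" (3x3 intrinsics, pixels), "pose" (4x4, takes a point from camera to world coordinates); the wrist camera has in their place "T_tool_cam" (4x4, takes a point from camera to tool coordinates, whose origin is the TCP and whose axes are the flange's). Camera axes: x right, y down, z forward; pixel columns grow to the right and rows downward; lengths in m; the calibration is good to about 2 mm. A picture is of the moment at which its call begins: read the wrist's pose just before it. get_calibration takes no time and is no camera call.
- bot.job_done(): hands the job in, once; it reports no verdict.
Trained networks look in the newest picture that a camera, given by its name, has taken for a name from the list of things; names that differ only in an ending like _2 or _b are one class to them, and where a whole thing is asked for, a point or a joint stands for the part that bears it (a point fixed in the world has none). Each returns a list of dicts, best first, with "confidence" (0 to 1); they miss things now and then, are a little off and sometimes report something else, mostly with a low value. They report only what shows in the picture. A call takes as long as a camera call. They do not tell look-alikes from the thing itself.
- bot.masks_of(camera, thing): "pixels" (384x512 bool, what is visible of it) and "extent" ([left, top, right, bottom] in pixels, round what is visible of it).
- bot.mark_of(camera, thing): "uv" ([column, row] in pixels: a listed point, or the origin of a listed thing).
The state is a dict: "time": time; "q": joint angles; "qd": joint speeds; "joint_efforts": joint torques, N m; "ee_pos": TCP position; "tcp_rot": TCP orientation; "wrist_force": force on the tool from outside, world axes, zero at the start; "torque": the same for the moment, N m; "opening": finger opening in m.
Only numpy, scipy, OpenCV 4.12 (cv2) and the standard library are available. Lean on these libraries where they do the work, as an engineer would, in place of code of your own. Each camera call takes 0.05 s, during which the arm holds its last target. There are 200 camera calls.

## Task

Take a long exposure with the microscope's three desk controls, using only the fingertips: press down the raised end of the rocker on the power unit until it has tipped fully over, then press the round key on the lamp unit fully down so that it stays down, then press the long bar on the release unit fully down, and finish while still holding the bar down. Keep to this order and leave the small square key alone. Do not lift, tip or shove the three units, and do not disturb the bottle, beaker, dish and slide box standing around them.

Things in the scene. Friction and masses are not known exactly. Their poses are not given: they have to be found in the camera images.
- power_unit: Loose white box on rubber feet, 110 (x) by 120 (y) by 55 mm high, about 0.9 kg, with one black paddle rocker in a grey frame in the middle of its top. Origin: centre of its underside; z up; its front, with a grey strip, faces its own -x. The three units stand side by side in any order, each turned by up to 0.7 rad.
- rocker (a joint): Tilt of the power rocker (rad): 0 = off, its end towards the unit's +y raised; 0.4 = on, that end fully down. It starts off (0 to 0.04) and stays where it is put. The paddle is 30 mm wide (x) and 56 mm long (y), slightly hollow in the middle, pivoted about the unit's x axis 6 mm above the top plate. Tipping it takes about 4 N, 20 mm from the pivot.
- rocker_press (a point): Point to press: on the upper face of the rocker's raised half, 20 mm out from the pivot, on its centre line. It moves with the rocker: about 71 mm above the bench when off and 63 mm when on (8 mm of travel).
- lamp_unit: Loose white box on rubber feet, 100 (x) by 130 (y) by 65 mm high, about 0.9 kg, with two black keys on top: a round one (centre 32 mm towards the unit's +y) and a small square one (32 mm towards -y). Origin: centre of its underside; z up; grey strip on its front (-x).
- lamp_key (a joint): How far the round lamp key is pressed (m): 0 = up (starts 0 to 0.001), 0.008 = fully down. It has no return spring, resists with about 4 N, and stays where it is left.
- lamp_key_top (a point): Centre of the round key's top face, 28 mm in diameter, which moves with the key: 13 mm above the unit's top plate (78 mm above the bench) when up, 5 mm above the plate when fully down.
- square_key (a joint): How far the square key is pressed (m): 0 = up, 0.008 = down. Spring return. To be left alone.
- square_key_top (a point): Centre of the square key's top face, 20 by 20 mm, 13 mm above the lamp unit's top plate.
- release_unit: Loose white box on rubber feet, 90 (x) by 130 (y) by 45 mm high, about 0.7 kg, with one long black bar key along its top. Origin: centre of its underside; z up; grey strip on its front (-x).
- release_bar (a joint): How far the release bar is pressed (m): 0 = up, 0.008 = fully down. A spring returns it: about 2 N at the start and 5.5 N fully down.
- release_bar_top (a point): Centre of the bar's top face, 24 (x) by 90 mm (y); it moves with the bar: 13 mm above the unit's top plate (58 mm above the bench) when up, 5 mm above the plate when fully down.
- bottle: Bystander: small amber reagent bottle, 44 mm in diameter, 95 mm tall, loose. Origin: centre of its underside.
- beaker: Bystander: open glass beaker, 60 mm in diameter at the rim, 80 mm tall, loose. Origin: centre of its underside.
- dish: Bystander: flat closed clear culture dish, 60 mm in diameter, 18 mm tall, loose. Origin: centre of its underside.
- slide_box: Bystander: grey box for slides, 36 (x) by 76 (y) by 32 mm, loose. Origin: centre of its underside.
Mind the look-alikes: they are no part of the job. What is shaped like the release_unit but green or red is not meant.

How it is judged:
By the outcome, as a careful person would: the job done as asked, in the order asked, and still so for the second after the job is handed in, while the arm keeps its last pose, push and grip.
It also fails if it takes over 46 s, if anything falls off the work surface, if the arm or the gripper's body presses on something with over 40 N, if the wrist force passes 120 N, or if a joint passes its speed limit or range.

## Working session

There is one attempt and no reset: what is moved stays moved. The work goes in short steps, Python scripts to look and compute and a shell command to move; the robot and the scene stay as the last step left them, time stands still between calls to the robot, and variables do not carry over. Pictures are saved under pics/ and viewed, about 8 in all and at most 12, crops included, and the job is handed in when it is done.

```bash
mkdir -p pics; ls; python3 - <<'E'
from workcell import bot
import cv2, numpy as np
o=bot.get_obs(); print({k:np.round(v,3).tolist() for k,v in o.items()})
ims=[]
for c in ("top","scene"):
    im=bot.camera(c); cv2.imwrite(f"pics/{c}0.png",cv2.resize(im[:,:,::-1],(800,600)))
    k=bot.get_calibration(c); print(c,np.round(k["intrinsics"],1).tolist(),np.round(k["pose"],3).tolist())
    for t in ("power_unit","rocker_press","lamp_unit","lamp_key_top","square_key_top","release_unit","release_bar_top","bottle","beaker","dish","slide_box"):
        print(c,t,[(np.round(m["uv"],1).tolist(),round(m["confidence"],2)) for m in bot.mark_of(c,t)][:4])
print(bot.get_obs()["time"])
E
```

```text
pics
{'time': 0.0, 'q': [-74.368, 5.012, 10.036, 95.1, -0.001, 90.002], 'qd': [0.099, -0.037, 0.078, -0.064, 0.017, -0.042], 'joint_efforts': [0.002, -52.04, 46.48, 0.017, 0.0, -0.0], 'ee_pos': [0.148, -0.529, 0.192], 'tcp_rot': [-179.924, 0.001, 15.63], 'wrist_force': [0.789, 0.125, 0.956], 'torque': [-0.027, -0.011, -0.023], 'opening': 0.085}
top [[457.9, 0.0, 245.6], [0.0, 457.9, 190.9], [0.0, 0.0, 1.0]] [[0.019, -0.98, 0.2, 0.421], [-1.0, -0.018, 0.007, 0.001], [-0.003, -0.2, -0.98, 1.027], [0.0, 0.0, 0.0, 1.0]]
top power_unit [([348.8, 221.8], 0.91)]
top rocker_press [([347.4, 208.6], 0.85)]
top lamp_unit [([137.4, 208.6], 0.87)]
top lamp_key_top [([115.0, 199.2], 0.5)]
top square_key_top [([144.1, 214.3], 0.57)]
top release_unit [([246.6, 119.1], 0.93), ([241.0, 221.3], 0.77), ([128.1, 125.2], 0.59)]
top release_bar_top [([119.0, 119.7], 0.66), ([241.5, 108.2], 0.65), ([240.0, 214.2], 0.62)]
top bottle [([305.4, 152.9], 0.57)]
top beaker [([190.9, 157.4], 0.67)]
top dish [([298.0, 292.8], 0.95)]
top slide_box [([189.7, 290.5], 0.6)]
scene [[479.0, 0.0, 255.8], [0.0, 479.0, 194.6], [0.0, 0.0, 1.0]] [[0.863, 0.328, -0.384, 1.048], [0.505, -0.579, 0.64, -0.731], [-0.012, -0.746, -0.665, 0.845], [0.0, 0.0, 0.0, 1.0]]
scene power_unit [([189.3, 272.8], 0.71)]
scene rocker_press [([195.7, 251.8], 0.72)]
scene lamp_unit [([293.0, 162.4], 0.74)]
scene lamp_key_top [([160.9, 222.0], 0.73), ([304.1, 135.5], 0.53)]
scene square_key_top [([284.4, 144.5], 0.43), ([245.7, 210.0], 0.4)]
scene release_unit [([360.9, 176.8], 0.77), ([332.2, 245.8], 0.75), ([245.6, 210.1], 0.7)]
scene release_bar_top [([336.8, 229.7], 0.83), ([243.2, 195.5], 0.57), ([366.3, 161.0], 0.47)]
scene bottle [([271.9, 274.1], 0.84)]
scene beaker [([318.4, 199.4], 0.67)]
scene dish [([162.8, 220.2], 0.94)]
scene slide_box [([213.7, 167.6], 0.77)]
1.2
```

View pics/top0.png

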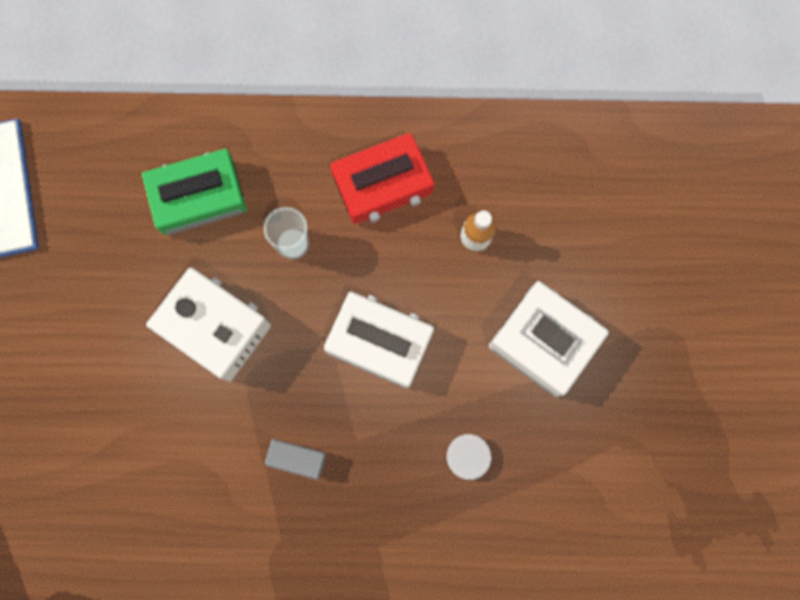

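View pics/scene0.png

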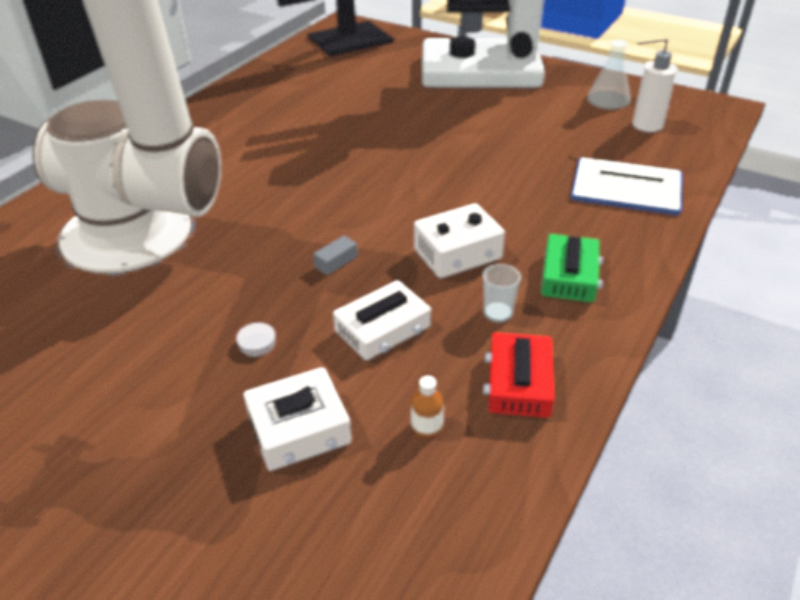

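The top view shows three white units: lamp at about (208,323), release at (379,338) and power at (549,338) in the 800x600 picture. What could be taken for the release unit: green (193,190), red (382,177) and white (379,338). I choose the white one by the description. The bystanders are clear of the units.

```bash
cat > h.py <<'E'
from workcell import bot
import numpy as np, cv2
from scipy.spatial.transform import Rotation as R
def cal(c):
    k=bot.get_calibration(c)
    if c=="wrist":
        o=bot.get_obs(); T=np.eye(4); T[:3,:3]=R.from_euler("xyz",o["tcp_rot"],degrees=True).as_matrix(); T[:3,3]=o["ee_pos"]
        return k["intrinsics"],T@k["T_tool_cam"]
    return k["intrinsics"],k["pose"]
def ray(K,T,uv,z):
    uv=np.atleast_2d(np.asarray(uv,float)); d=(np.c_[uv,np.ones(len(uv))]@np.linalg.inv(K).T)@T[:3,:3].T
    s=(z-T[2,3])/d[:,2]; return (T[:3,3]+d*s[:,None])[:,:2]
def proj(K,T,P):
    p=(np.atleast_2d(P)-T[:3,3])@T[:3,:3]@K.T; return p[:,:2]/p[:,2:]
def rect(K,T,m,z):
    v,u=np.nonzero(m); w=ray(K,T,np.c_[u,v],z)*1000
    (c,s,a)=cv2.minAreaRect(w.astype(np.float32)); b=a if s[0]<s[1] else a+90   # long side direction -> b = angle of x axis
    return np.round(c,1),np.round(s,1),round((b+90)%180-90,1)
E
python3 - <<'E'
from h import *
marks={"top":dict(rocker_press=[347.4,208.6],lamp_key_top=[115,199.2],square_key_top=[144.1,214.3],release_bar_top=[240,214.2],power_unit=[348.8,221.8],lamp_unit=[137.4,208.6],release_unit=[241,221.3]),
"scene":dict(rocker_press=[195.7,251.8],lamp_key_top=[304.1,135.5],square_key_top=[284.4,144.5],release_bar_top=[243.2,195.5],power_unit=[189.3,272.8],lamp_unit=[293,162.4],release_unit=[245.6,210.1])}
Z=dict(rocker_press=.071,lamp_key_top=.078,square_key_top=.078,release_bar_top=.058)
for c in marks:
    K,T=cal(c)
    for t,uv in marks[c].items(): print(c,t,np.round(ray(K,T,uv,Z.get(t,0))*1000,1))
bot.camera("top");K,T=cal("top")
for t,z in (("rocker",.063),("release_bar",.058),("power_unit",.055),("lamp_unit",.065),("release_unit",.045)):
    for m in bot.masks_of("top",t): print(t,round(m["confidence"],2),m["extent"],*rect(K,T,m["pixels"],z))
E
```

```text
top rocker_press [[ 582.2 -208.5]]
top lamp_key_top [[592.1 282.4]]
top square_key_top [[561.1 219. ]]
top release_bar_top [[568.   18.4]]
top power_unit [[ 564.  -226.4]]
top lamp_unit [[585.3 253. ]]
top release_unit [[560.7  16.9]]
scene rocker_press [[ 581.9 -210.2]]
scene lamp_key_top [[596.9 285.5]]
scene square_key_top [[569.1 220.9]]
scene release_bar_top [[568.    6.8]]
scene power_unit [[ 563.3 -220.5]]
scene lamp_unit [[582.5 252.7]]
scene release_unit [[567.3  16.4]]
rocker 0.91 [339.5, 201.2, 369.6, 224.0] [ 571.2 -222.3] [59.7 33.9] -39.1
rocker 0.4 [109.4, 191.1, 124.8, 201.8] [601.9 280. ] [26.2 28.5] 1.1
release_bar 0.93 [223.5, 202.9, 260.9, 228.1] [567.7  13.7] [90.5 29.6] -22.6
release_bar 0.82 [100.9, 107.8, 142.7, 128.3] [779.4 288.3] [29.5 90.7] 17.8
release_bar 0.8 [220.7, 97.2, 263.7, 121.5] [805.7  14.6] [27.8 89.9] 23.3
power_unit 0.97 [315.8, 181.4, 388.5, 253.5] [ 568.8 -218.5] [120.9 118.7] -35.7
lamp_unit 0.63 [93.3, 171.5, 172.9, 242.5] [581.3 244.2] [142.9 105.3] -32.5
release_unit 0.83 [213.8, 86.0, 278.3, 145.7] [799.6  12.2] [107.3 134.3] 22.6
release_unit 0.72 [89.8, 97.7, 159.5, 148.7] [775.7 285.9] [104.5 132.4] 18.3
release_unit 0.59 [207.2, 186.8, 273.0, 249.0] [567.   13.6] [134.2  98.9] -23.0
release_unit 0.48 [171.9, 279.4, 211.0, 308.5] [400.8 122.5] [76.9 38.2] -13.8
```

```bash

python3 -m pendant '[[[3.6,-1.39,0,0,0,0,0],[3.6,-1.39,0,0,0,0,0],[3.6,-1.39,0,0,0,0,0],[3.6,-1.39,0,0,0,0,0],[3.6,-1.39,0,0,0,0,0]]]' 30
python3 -m pendant '[[[3.6,-1.39,0,0,0,0,0],[3.6,-1.39,0,0,0,0,0],[3.6,-1.39,0,0,0,0,0],[3.6,-1.39,0,0,0,0,0],[3.6,-1.39,0,0,0,0,0]]]'
python3 -m pendant '[[[3.6,-1.39,0,0,0,0,0],[3.6,-1.39,0,0,0,0,0],[3.6,-1.39,0,0,0,0,0],[0,0,0,0,0,-0.1,0],[0,0,0,0,0,-0.1,0]]]'
python3 -m pendant '[[[0,0,0,0,0,-0.12,0],[0,0,0,0,0,-0.12,0],[0,0,0,0,0,-0.12,0],[0,0,0,0,0,-0.1,0],[0,0,0,0,0,0,0]]]'
python3 - <<'E'
from h import *
print(np.round(bot.get_calibration("wrist")["T_tool_cam"],3).tolist())
K,T=cal("wrist");o=bot.get_obs();print({k:np.round(o[k],3).tolist() for k in ("time","q","ee_pos","tcp_rot","wrist_force","opening")})
im=bot.camera("wrist");cv2.imwrite("pics/w1.png",cv2.resize(im[:,:,::-1],(640,480)))
for t,z in (("rocker_press",.071),("power_unit",0)): print(t,[(m["uv"],ray(K,T,m["uv"],z)*1000,m["confidence"]) for m in bot.mark_of("wrist",t)])
for t,z in (("rocker",.063),("power_unit",.055)):
    for m in bot.masks_of("wrist",t): print(t,round(m["confidence"],2),m["extent"],*rect(K,T,m["pixels"],z))
E
```

```text
time: 1.92
ee_pos: [0.3026, -0.4146, 0.1914]
tcp_rot: [180.0, 0.1, 14.9]
wrist_force: [-0.1, -0.6, 0.5]
opening: 0.0256
time: 2.33
ee_pos: [0.465, -0.2941, 0.1922]
tcp_rot: [179.9, 0.0, 14.9]
wrist_force: [0.8, -0.7, -0.2]
opening: -0.0001
time: 2.75
ee_pos: [0.5685, -0.2154, 0.1905]
tcp_rot: [179.9, -0.0, 26.8]
wrist_force: [-0.1, 0.3, 0.3]
opening: -0.0003
time: 3.17
ee_pos: [0.5702, -0.2129, 0.1889]
tcp_rot: [-180.0, 0.0, 54.7]
wrist_force: [-0.1, -0.6, 0.1]
opening: 0.0001
[[0.0, -0.95, -0.312, 0.08], [1.0, 0.0, 0.001, -0.001], [-0.0, -0.312, 0.95, -0.181], [0.0, 0.0, 0.0, 1.0]]
{'time': 3.167, 'q': [-20.459, 13.279, 19.017, 95.79, -0.033, 104.838], 'ee_pos': [0.57, -0.213, 0.189], 'tcp_rot': [-179.958, 0.045, 54.703], 'wrist_force': [-0.078, -0.55, 0.149], 'opening': 0.0}
rocker_press [([258.1, 166.2], array([[ 580.08031228, -205.35573387]]), 0.94), ([117.2, 168.9], array([[ 452.4597509 , -118.77176219]]), 0.6)]
power_unit [([256.5, 173.2], array([[ 564.23603729, -225.93942481]]), 0.81), ([114.7, 171.1], array([[ 408.70287023, -112.31772196]]), 0.48)]
rocker 0.87 [246.7, 156.7, 274.8, 203.5] [ 570.4 -222.8] [54.5 31.4] -35.3
power_unit 0.59 [208.2, 122.9, 311.2, 224.5] [ 573.3 -220.9] [122.6 113.3] -35.6
power_unit 0.51 [85.4, 152.3, 134.8, 198.0] [ 431.5 -117.7] [52.2 57.6] 73.2
```

View pics/w1.png

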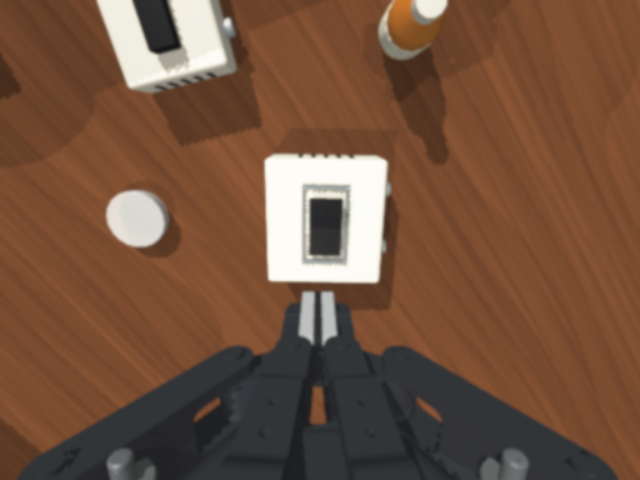

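The wrist view shows the power unit square to the tool, with the rocker at about (326,227) and its +y end up in the picture. Bottle and dish are clear. I go above the raised end now.

```bash

python3 -m pendant '[[[1.5,0.55,1.0,0,0,0,0],[0,0,3,0,0,0,0],[0,0,3,0,0,0,0],[0,0,2.5,0,0,0,0],[0,0,0,0,0,0,0]]]'
python3 - <<'E'
from h import *
K,T=cal("wrist");o=bot.get_obs();print({k:np.round(o[k],4).tolist() for k in ("time","ee_pos","tcp_rot","wrist_force")})
im=bot.camera("wrist");cv2.imwrite("pics/w2.png",cv2.resize(im[:,:,::-1],(640,480)))
for t,z in (("rocker_press",.071),("power_unit",0)): print(t,[(m["uv"],ray(K,T,m["uv"],z)*1000,m["confidence"]) for m in bot.mark_of("wrist",t)])
for m in bot.masks_of("wrist","rocker"): print(round(m["confidence"],2),m["extent"],*rect(K,T,m["pixels"],.063))
E
```

```text
time: 3.83
ee_pos: [0.587, -0.203, 0.0911]
tcp_rot: [179.7, -0.1, 53.8]
wrist_force: [-1.0, 0.6, -1.1]
opening: -0.0001
{'time': 3.8333, 'ee_pos': [0.587, -0.203, 0.0911], 'tcp_rot': [179.7384, -0.0724, 53.7754], 'wrist_force': [-1.0058, 0.612, -1.0606]}
rocker_press [([252.5, 218.3], array([[ 581.22229366, -207.74691962]]), 0.87)]
power_unit []
0.65 [232.3, 203.8, 272.6, 243.1] [ 575.7 -214.1] [33.  31.6] -36.3
0.44 [23.3, 4.0, 84.8, 51.7] [557.7 -21. ] [30.8 28.7] -22.6
```

View pics/w2.png

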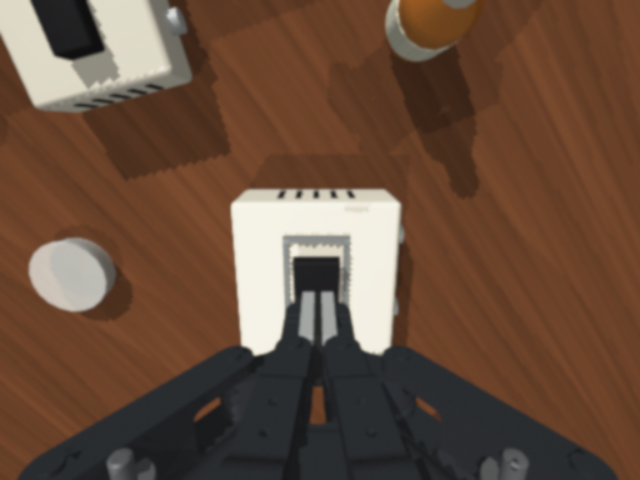

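```bash

python3 -m pendant '[[[-0.2,-0.25,0.9,0,0,0,0],[0,0,0.3,0,0,0,0],[0,0,0.3,0,0,0,0],[0,0,0.3,0,0,0,0]]]'
python3 -m pendant '[[[0,0,0.3,0,0,0,0],[0,0,0.3,0,0,0,0]]]'
python3 -m pendant '[[[0,0,0.3,0,0,0,0]]]'
```

```text
time: 4.37
ee_pos: [0.5893, -0.2057, 0.0855]
tcp_rot: [178.7, -0.4, 53.8]
wrist_force: [-1.2, -0.1, 0.2]
opening: -0.0002
time: 4.53
ee_pos: [0.5897, -0.2059, 0.0797]
tcp_rot: [178.7, -0.4, 53.7]
wrist_force: [0.9, 0.3, 0.2]
opening: -0.0004
time: 4.62
ee_pos: [0.5898, -0.206, 0.0765]
tcp_rot: [178.7, -0.4, 53.7]
wrist_force: [0.5, -0.2, -0.2]
opening: 0.0003
```

```bash

python3 -m pendant '[[[-0.38,-0.69,-0.3,0.022,0,0,0],[0,0,0,0,0,0,0]]]'
python3 -m pendant '[[[0,0,0,0,0,0,0]]]'
```

```text
time: 4.78
ee_pos: [0.5813, -0.2046, 0.078]
tcp_rot: [-180.0, -0.4, 53.8]
wrist_force: [0.5, 0.0, -0.5]
opening: -0.0003
time: 4.87
ee_pos: [0.5815, -0.2047, 0.0777]
tcp_rot: [-180.0, -0.4, 53.7]
wrist_force: [-0.3, 0.8, 0.4]
opening: -0.0001
```

```bash

python3 -m pendant '[[[0,0,0.4,0,0,0,0],[0,0,0.3,0,0,0,0]]]'
python3 -m pendant '[[[0,0,0.3,0,0,0,0]]]'
python3 -m pendant '[[[0,0,0.3,0,0,0,0]]]'
```

```text
time: 5.03
ee_pos: [0.5823, -0.2049, 0.0706]
tcp_rot: [179.9, -0.4, 53.7]
wrist_force: [0.2, -0.9, 1.3]
opening: -0.0005
time: 5.12
ee_pos: [0.5824, -0.2049, 0.0672]
tcp_rot: [179.9, -0.4, 53.7]
wrist_force: [0.3, 0.9, 0.7]
opening: -0.0002
time: 5.2
ee_pos: [0.5825, -0.2048, 0.0636]
tcp_rot: [179.9, -0.4, 53.7]
wrist_force: [-0.2, 1.0, 0.3]
opening: -0.0003
```

```bash

python3 - <<'E'
from h import *
a=bot.camera("wrist")[150:300,150:370,::-1]
K,T=cal("scene"); b=bot.camera("scene")
u,v=proj(K,T,[.571,-.22,.06])[0].astype(int); b=b[v-50:v+50,u-70:u+77,::-1]
a=cv2.resize(a,(528,360),interpolation=3);b=cv2.resize(b,(528,360),interpolation=3)
cv2.imwrite("pics/c3.png",np.vstack([a,b])[:,:,:][:720])
cv2.imwrite("pics/c3.png",cv2.resize(np.hstack([a,b]),(800,273)))
E
```

```text
(no output)
```

View pics/c3.png

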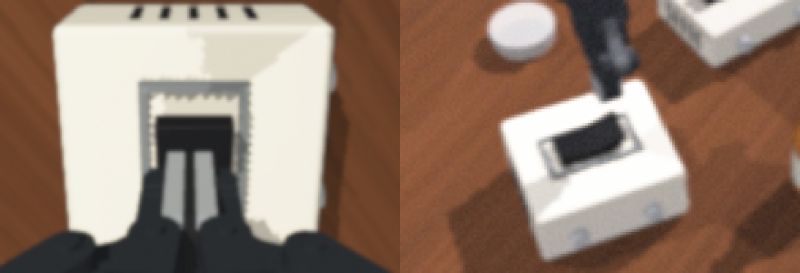

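```bash

python3 - <<'E'
from h import *
K,T=cal("scene")
c=proj(K,T,[.571,-.22,.06])[0].astype(int)
o=bot.get_obs();print(o["ee_pos"],o["wrist_force"])
for P in (o["ee_pos"],[.582,-.205,.0636],[.582,-.205,.08],[.590,-.195,.0636],[.587,-.198,.068]):
    p=proj(K,T,P)[0]-c+[70,50]; print(P,p*2.72+[400,0])
for m in bot.mark_of("scene","rocker_press"): print(m["uv"],m["confidence"],m["uv"]-c)
E
```

```text
[ 0.58210669 -0.20470584  0.06322945] [ 0.27490144  0.20534741 -0.84839796]
[ 0.58210669 -0.20470584  0.06322945] [613.85201398 126.66594149]
[0.582, -0.205, 0.0636] [613.48320994 126.54821274]
[0.582, -0.205, 0.08] [611.53363155 112.66706982]
[0.59, -0.195, 0.0636] [628.98260135 122.07845103]
[0.587, -0.198, 0.068] [623.2376911  119.43887736]
[164.0, 219.1] 0.64 [-25.  -36.9]
[196.0, 253.4] 0.54 [ 7.  -2.6]
```

```bash

python3 - <<'E'
from h import *
K,T=cal("scene"); b=bot.camera("scene")
u,v=proj(K,T,[.582,-.205,.07])[0].astype(int); b=b[v-30:v+25,u-40:u+40,::-1]
cv2.imwrite("pics/c4.png",cv2.resize(cv2.convertScaleAbs(b,alpha=1.0),(800,550),interpolation=0))
E
```

```text
(no output)
```

View pics/c4.png

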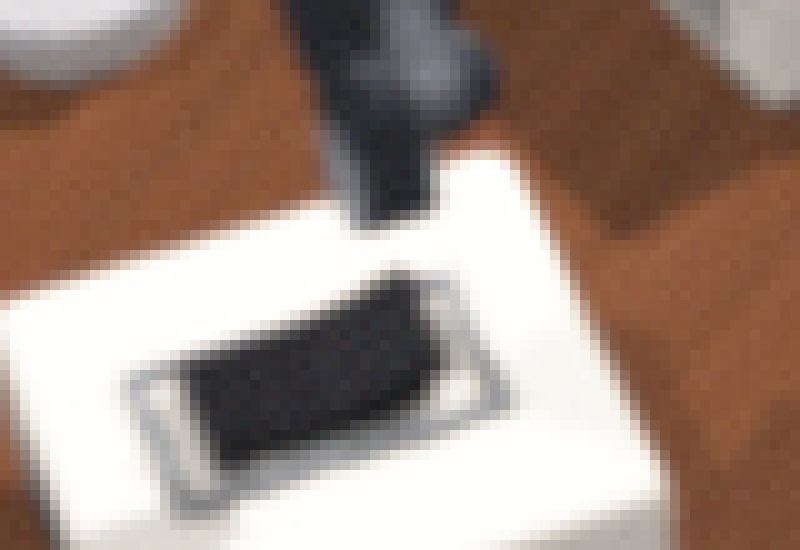

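```bash

python3 - <<'E'
from h import *
K,T=cal("wrist");print(np.round(K,1).tolist(),np.round(T[:3,3],4))
print("tcp px",proj(K,T,bot.get_obs()["ee_pos"]))
im=bot.camera("wrist")
for t in("power_unit","rocker"):
  for m in bot.masks_of("wrist",t): print(t,m["confidence"],m["extent"])
U=lambda x,y,z:np.r_[.571+x*.814+y*.58,-.2215-x*.58+y*.814,z]
print("paddle end",proj(K,T,[U(-.015,.028,.072),U(.015,.028,.072)]).tolist())
print("frame/top +y edge",proj(K,T,[U(-.055,.06,.055),U(.055,.06,.055),U(-.055,.06,0)]).tolist())
a=bot.camera("top"); K,T=cal("top");u,v=proj(K,T,[.582,-.205,.07])[0].astype(int);print(u,v, proj(K,T,bot.get_obs()["ee_pos"]))
cv2.imwrite("pics/c5.png",cv2.resize(np.hstack([cv2.resize(im[140:300,150:370,::-1],(440,320),interpolation=3),cv2.resize(a[v-40:v+40,u-45:u+45,::-1],(360,320),interpolation=3)]),(800,320)))
E
```

```text
[[279.5, 0.0, 253.8], [0.0, 279.5, 192.3], [0.0, 0.0, 1.0]] [ 0.6279 -0.1406  0.2453]
tcp px [[255.14793681 220.18478938]]
power_unit 0.93 [178.0, 155.1, 337.5, 284.2]
rocker 0.94 [233.1, 211.8, 280.7, 243.9]
rocker 0.19 [3.0, 194.8, 80.5, 261.5]
paddle end [[233.25994618399884, 214.45120459740087], [278.1500108166221, 213.85628009467683]]
frame/top +y edge [[175.45970172545805, 162.9244562928371], [334.5734336475583, 160.7501898401279], [192.04818137302993, 150.0863850036987]]
345 208 [[345.0628145  208.89844377]]
```

View pics/c5.png

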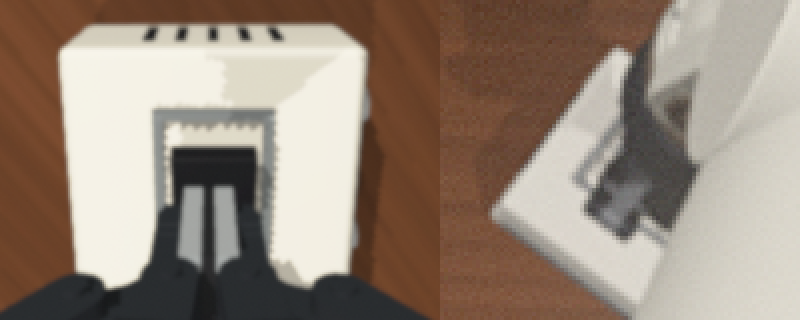

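Both views show the fingertips still roughly 20–30 mm above the paddle, although the reported TCP is already at its height. I go down in small force-watched steps.

```bash

python3 -m pendant '[[[0,0,0.3,0,0,0,0]]]'
python3 -m pendant '[[[0,0,0.3,0,0,0,0]]]'
python3 -m pendant '[[[0,0,0.2,0,0,0,0]]]'
```

```text
time: 5.68
ee_pos: [0.583, -0.2051, 0.0621]
tcp_rot: [179.8, -0.4, 53.7]
wrist_force: [0.1, 0.1, 0.1]
opening: 0.0002
time: 5.77
ee_pos: [0.5831, -0.2051, 0.059]
tcp_rot: [179.8, -0.4, 53.7]
wrist_force: [0.5, -0.1, -0.2]
opening: -0.0001
time: 5.85
ee_pos: [0.5831, -0.2051, 0.0567]
tcp_rot: [179.8, -0.4, 53.7]
wrist_force: [-0.2, 0.4, 1.0]
opening: -0.0001
```

```bash

for i in 1; do :; done
python3 -m pendant '[[[0,0,0.2,0,0,0,0]]]'
python3 -m pendant '[[[0,0,0.2,0,0,0,0]]]'
python3 -m pendant '[[[0,0,0.2,0,0,0,0]]]'
python3 -m pendant '[[[0,0,0.2,0,0,0,0]]]'
python3 -m pendant '[[[0,0,0,0,0,0,0]]]'
```

```text
time: 5.93
ee_pos: [0.5831, -0.2051, 0.0543]
tcp_rot: [179.8, -0.4, 53.7]
wrist_force: [-0.0, -0.4, -0.3]
opening: -0.0001
time: 6.02
ee_pos: [0.583, -0.205, 0.052]
tcp_rot: [179.8, -0.4, 53.7]
wrist_force: [-0.1, 0.7, 0.5]
opening: -0.0001
time: 6.1
ee_pos: [0.583, -0.205, 0.0496]
tcp_rot: [179.8, -0.4, 53.7]
wrist_force: [-0.0, -0.2, 0.3]
opening: 0.0003
time: 6.18
ee_pos: [0.583, -0.205, 0.0473]
tcp_rot: [179.8, -0.4, 53.7]
wrist_force: [0.2, 0.5, 0.1]
opening: 0.0001
time: 6.27
ee_pos: [0.5827, -0.2049, 0.0467]
tcp_rot: [179.9, -0.4, 53.7]
wrist_force: [0.6, -0.5, 0.0]
opening: -0.0001
```

```bash

python3 - <<'E'
from h import *
im=bot.camera("wrist"); b=bot.camera("scene");K,T=cal("scene");u,v=proj(K,T,[.582,-.205,.07])[0].astype(int);print(u,v)
cv2.imwrite("pics/c6.png",np.hstack([cv2.resize(im[140:300,150:350,::-1],(400,320),interpolation=3),cv2.resize(b[v-32:v+32,u-40:u+40,::-1],(400,320),interpolation=3)]))
E
```

```text
197 250
```

View pics/c6.png

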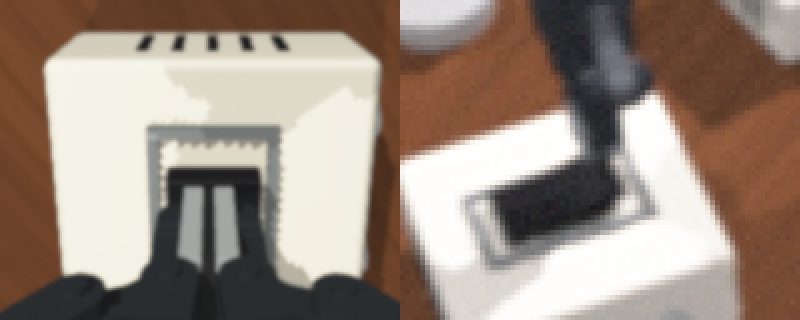

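```bash

python3 -m pendant '[[[0,0,0.2,0,0,0,0]]]'
python3 -m pendant '[[[0,0,0.2,0,0,0,0]]]'
python3 -m pendant '[[[0,0,0.2,0,0,0,0]]]'
```

```text
time: 6.45
ee_pos: [0.5832, -0.2051, 0.0456]
tcp_rot: [179.8, -0.4, 53.7]
wrist_force: [-0.2, -0.4, 0.0]
opening: -0.0
time: 6.53
ee_pos: [0.5833, -0.2051, 0.0436]
tcp_rot: [179.8, -0.4, 53.7]
wrist_force: [0.1, -0.2, -0.2]
opening: -0.0001
time: 6.62
ee_pos: [0.5833, -0.2051, 0.0415]
tcp_rot: [179.8, -0.4, 53.7]
wrist_force: [0.0, -0.1, 0.1]
opening: -0.0004
```

```bash

python3 -m pendant '[[[0,0,0.2,0,0,0,0]]]'
python3 -m pendant '[[[0,0,0.2,0,0,0,0]]]'
python3 - <<'E'
from h import *
o=bot.get_obs();print(np.round(o["joint_efforts"],2),np.round(o["q"],2),np.round(o["wrist_force"],2))
im=bot.camera("wrist"); b=bot.camera("scene");K,T=cal("scene");u,v=proj(K,T,[.582,-.205,.07])[0].astype(int);print(u,v)
cv2.imwrite("pics/c7.png",np.hstack([cv2.resize(im[140:300,150:350,::-1],(400,320),interpolation=3),cv2.resize(b[v-32:v+32,u-40:u+40,::-1],(400,320),interpolation=3)]))
E
```

```text
time: 6.7
ee_pos: [0.5834, -0.2051, 0.0394]
tcp_rot: [179.8, -0.4, 53.7]
wrist_force: [-0.4, -0.1, 0.3]
opening: 0.0001
time: 6.78
ee_pos: [0.5834, -0.2051, 0.0372]
tcp_rot: [179.8, -0.4, 53.7]
wrist_force: [-0.6, -1.0, -0.4]
opening: -0.0001
[-0.000e+00 -6.194e+01  4.704e+01  7.000e-02  2.000e-02 -0.000e+00] [-19.55  13.68   2.72  78.69   0.35 106.72] [-0.55 -0.96 -0.35]
197 250
```

View pics/c7.png

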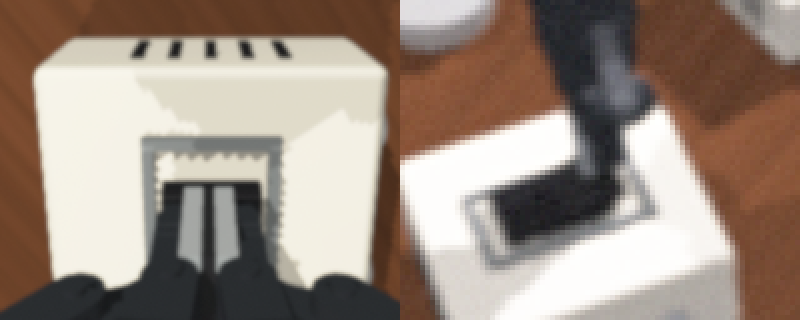

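```bash

python3 -m pendant '[[[0,0,0.2,0,0,0,0]]]'
python3 -m pendant '[[[0,0,0.2,0,0,0,0]]]'
python3 - <<'E'
from workcell import bot
import numpy as np
bot.camera("wrist")
for t in ("rocker","power_unit"): print([(m["extent"],round(m["confidence"],2)) for m in bot.masks_of("wrist",t)])
o=bot.get_obs();print(o["ee_pos"],o["wrist_force"])
E
```

```text
time: 6.97
ee_pos: [0.5834, -0.2051, 0.0351]
tcp_rot: [179.8, -0.4, 53.7]
wrist_force: [1.1, -0.1, -0.1]
opening: -0.0001
time: 7.05
ee_pos: [0.5836, -0.205, 0.0332]
tcp_rot: [179.8, -0.5, 53.7]
wrist_force: [0.2, 2.6, 4.3]
opening: -0.0001
[([228.1, 232.5, 280.7, 247.0], 0.74), ([328.1, 1.7, 409.7, 29.3], 0.18)]
[([164.2, 163.1, 346.4, 335.1], 0.78)]
[ 0.58348628 -0.20500671  0.03317395] [ 0.29072544  0.35676382 -0.25976984]
```

```bash

python3 -m pendant '[[[0,0,0.2,0,0,0,0]]]'
python3 -m pendant '[[[0,0,0.2,0,0,0,0]]]'
python3 -m pendant '[[[0,0,0.2,0,0,0,0]]]'
```

```text
time: 7.28
ee_pos: [0.5838, -0.2049, 0.0318]
tcp_rot: [179.7, -0.5, 53.8]
wrist_force: [0.7, 3.5, 5.3]
opening: -0.0002
time: 7.37
ee_pos: [0.5842, -0.2046, 0.0301]
tcp_rot: [179.7, -0.5, 53.8]
wrist_force: [1.4, 2.5, 5.0]
opening: 0.0002
time: 7.45
ee_pos: [0.5845, -0.2044, 0.0283]
tcp_rot: [179.7, -0.6, 53.8]
wrist_force: [0.5, 1.9, 3.6]
opening: -0.0001
```

```bash

python3 -m pendant '[[[0,0,0.2,0,0,0,0]]]'
python3 -m pendant '[[[0,0,0.2,0,0,0,0]]]'
python3 -m pendant '[[[0,0,0.2,0,0,0,0]]]'
```

```text
time: 7.53
ee_pos: [0.5847, -0.2042, 0.0265]
tcp_rot: [179.7, -0.6, 53.8]
wrist_force: [0.0, 3.8, 5.6]
opening: -0.0002
time: 7.62
ee_pos: [0.585, -0.2039, 0.0248]
tcp_rot: [179.6, -0.6, 53.8]
wrist_force: [-3.4, 3.4, 20.0]
opening: 0.0001
time: 7.7
ee_pos: [0.5852, -0.204, 0.0247]
tcp_rot: [179.5, -0.6, 53.8]
wrist_force: [-8.3, 4.5, 27.0]
opening: 0.0001
```

```bash

python3 -m pendant '[[[0,0,-0.5,0,0,0,0],[0,0,-2.5,0,0,0,0],[0,0,-3.8,0,0,0,0],[-1,0,-3.8,0,0,0,0],[-3,0,-3,0,0,0,0]]]'
python3 -m pendant '[[[0,0,0,0,0,0,0]]]'
python3 - <<'E'
from h import *
K,T=cal("wrist"); im=bot.camera("wrist");b=bot.camera("scene")
for t,z in (("rocker_press",.063),("power_unit",0)): print(t,[(m["uv"],ray(K,T,m["uv"],z)*1000,m["confidence"]) for m in bot.mark_of("wrist",t)])
for t,z in (("rocker",.063),("power_unit",.055)):
    for m in bot.masks_of("wrist",t): print(t,round(m["confidence"],2),m["extent"],*rect(K,T,m["pixels"],z))
K,T=cal("scene");u,v=proj(K,T,[.571,-.2215,.065])[0].astype(int)
cv2.imwrite("pics/c8.png",np.hstack([cv2.resize(im[110:270,150:350,::-1],(400,320),interpolation=3),cv2.resize(b[v-32:v+32,u-40:u+40,::-1],(400,320),interpolation=3)]))
E
```

```text
time: 8.12
ee_pos: [0.5565, -0.2341, 0.1543]
tcp_rot: [-179.6, -0.2, 54.0]
wrist_force: [0.8, -0.9, 0.9]
opening: 0.0003
time: 8.2
ee_pos: [0.5563, -0.2378, 0.1605]
tcp_rot: [179.9, -0.2, 53.9]
wrist_force: [1.0, -0.5, 0.5]
opening: 0.0002
rocker_press [([258.0, 142.7], array([[ 582.97495902, -206.83746091]]), 0.65)]
power_unit [([255.9, 153.4], array([[ 568.92011057, -223.55971119]]), 0.58)]
rocker 0.95 [240.4, 133.0, 272.6, 187.4] [ 569.9 -222.3] [55.5 30.9] -36.1
power_unit 0.57 [201.3, 103.0, 315.4, 214.0] [ 572.2 -223.2] [120.  112.8] -36.3
```

View pics/c8.png

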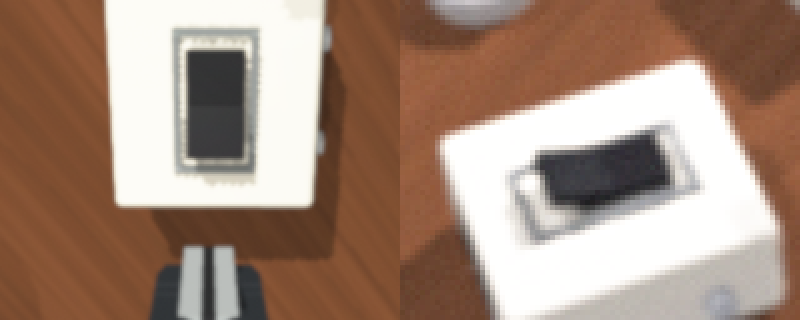

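The rocker is now tipped over: the scene crop shows its other end raised (540,155) and the unit has not moved. The fingertips really end about 39 mm behind the reported TCP when shut, and I'll allow for that. Next is the lamp unit.

```bash

python3 -m pendant '[[[3.3,-2.04,0,0,0,0,0],[3.3,-2.04,0,0,0,0,0],[3.3,-2.04,0,0,0,0,0],[3.3,-2.04,0,0,0,0,0],[3.3,-2.04,0,0,0,0,0]]]'
python3 -m pendant '[[[3.3,-2.04,0,0,0,0,0],[3.3,-2.04,0,0,0,0,0],[3.3,-2.04,0,0,0,0,0],[3.3,-2.04,0,0,0,0,0],[3.3,-2.04,0,0,0,0,0]]]'
python3 -m pendant '[[[3.3,-2.04,0,0,0,0,0],[3.3,-2.04,0,0,0,0,0],[2,-1.2,0,0,0,0,0],[0,0,0,0,0,0,0]]]'
cat > look.py <<'E'
from h import *
import sys
K,T=cal("wrist");o=bot.get_obs();print({k:np.round(o[k],4).tolist() for k in ("time","ee_pos","tcp_rot")});a=np.radians(o["tcp_rot"][2])
im=bot.camera("wrist");cv2.imwrite("pics/look%d.png"%(o["time"]*100),im[:,:,::-1])
for s in sys.argv[1:]:
    t,z=s.split("=")
    for m in bot.mark_of("wrist",t):
        w=ray(K,T,m["uv"],float(z))[0]; d=w-o["ee_pos"][:2]
        print(t,round(m["confidence"],2),np.round(m["uv"],1),np.round(w*1000,1),"tool dx,dy cm",np.round(100*np.r_[d@[np.cos(a),np.sin(a)],d@[np.sin(a),-np.cos(a)]],2))
E
python3 look.py lamp_key_top=.078 square_key_top=.078 lamp_unit=0
```

```text
time: 8.92
ee_pos: [0.5686, -0.0384, 0.1452]
tcp_rot: [-179.0, 0.2, 53.5]
wrist_force: [1.0, 0.8, 0.1]
opening: 0.0003
time: 9.33
ee_pos: [0.5808, 0.1668, 0.1397]
tcp_rot: [-178.6, 0.6, 53.7]
wrist_force: [0.5, -0.6, 0.9]
opening: 0.0
time: 9.67
ee_pos: [0.585, 0.2811, 0.1328]
tcp_rot: [-178.3, 1.0, 54.2]
wrist_force: [0.3, 0.8, -0.6]
opening: 0.0
{'time': 9.6667, 'ee_pos': [0.585, 0.2811, 0.1328], 'tcp_rot': [-178.3226, 0.954, 54.1774]}
lamp_key_top 0.67 [268.  189.4] [595.8 279. ] tool dx,dy cm [0.46 1.  ]
square_key_top 0.73 [271.7 252.9] [562.1 224.4] tool dx,dy cm [-5.94  1.46]
square_key_top 0.53 [412.5 202.4] [692.9 195.5] tool dx,dy cm [-0.63 13.76]
lamp_unit 0.62 [269.6 188.9] [584.  256.2] tool dx,dy cm [-2.09  1.38]
```

```bash

python3 -m pendant '[[[0.5,1.0,0,-0.029,0.017,0,0],[0,0,2,0,0,0,0],[0,0,2,0,0,0,0],[0,0,0,0,0,0,0]]]'
python3 look.py lamp_key_top=.078 square_key_top=.078 lamp_unit=0
```

```text
time: 10.2
ee_pos: [0.5988, 0.2679, 0.0948]
tcp_rot: [179.7, -0.2, 53.5]
wrist_force: [-0.7, -0.2, -0.5]
opening: 0.0002
{'time': 10.2, 'ee_pos': [0.5988, 0.2679, 0.0948], 'tcp_rot': [179.7299, -0.1914, 53.5116]}
lamp_key_top 0.96 [246.2 200.2] [598.9 279. ] tool dx,dy cm [ 0.89 -0.66]
lamp_unit 0.74 [249.9 204.4] [581.2 251.7] tool dx,dy cm [-2.35 -0.46]
```

```bash

python3 -m pendant '[[[0.85,-0.6,0,0,0,0,0],[0,0,2.2,0,0,0,0],[0,0,2,0,0,0,0],[0,0,0,0,0,0,0]]]'
python3 -m pendant '[[[0,0,0,0,0,0,0]]]'
python3 look.py lamp_key_top=.078 lamp_unit=0
```

```text
time: 10.73
ee_pos: [0.6041, 0.283, 0.0631]
tcp_rot: [179.4, -1.0, 53.5]
wrist_force: [-0.8, -0.6, -1.1]
opening: 0.0001
time: 10.82
ee_pos: [0.6043, 0.2836, 0.064]
tcp_rot: [179.3, -1.0, 53.5]
wrist_force: [0.4, -0.5, 1.9]
opening: 0.0001
{'time': 10.8167, 'ee_pos': [0.6043, 0.2836, 0.064], 'tcp_rot': [179.3392, -0.9957, 53.5177]}
lamp_key_top 0.66 [253.1 237.4] [599.2 279.4] tool dx,dy cm [-0.64 -0.16]
lamp_unit 0.75 [256.3 316.2] [524.4 171.4] tool dx,dy cm [-13.78   0.25]
lamp_unit 0.57 [254.7 231.1] [582.  252.4] tool dx,dy cm [-3.84  0.07]
```

```bash

python3 -m pendant '[[[-0.6,-0.15,0,0.011,-0.017,0,0],[0,0,0.7,0,0,0,0],[0,0,0.7,0,0,0,0],[0,0,0,0,0,0,0]]]'
python3 -m pendant '[[[0,0,0.3,0,0,0,0]]]'
```

```text
time: 11.3
ee_pos: [0.6007, 0.2798, 0.0526]
tcp_rot: [179.9, -0.2, 53.5]
wrist_force: [-1.0, -0.2, -1.2]
opening: -0.0
time: 11.38
ee_pos: [0.6009, 0.2798, 0.0498]
tcp_rot: [179.9, -0.2, 53.5]
wrist_force: [0.4, 0.6, -0.1]
opening: 0.0001
```

```bash

python3 -m pendant '[[[-0.15,-0.15,0.3,0,0,0,0]]]'
python3 -m pendant '[[[0,0,0.3,0,0,0,0]]]'
python3 -m pendant '[[[0,0,0.3,0,0,0,0]]]'
python3 -m pendant '[[[0,0,0.2,0,0,0,0]]]'
```

```text
time: 11.47
ee_pos: [0.5989, 0.2795, 0.0462]
tcp_rot: [179.9, -0.2, 53.5]
wrist_force: [0.2, -0.3, 0.1]
opening: 0.0001
time: 11.55
ee_pos: [0.5986, 0.2793, 0.0429]
tcp_rot: [179.9, -0.2, 53.5]
wrist_force: [0.1, 0.2, 0.1]
opening: -0.0
time: 11.63
ee_pos: [0.5985, 0.2793, 0.0395]
tcp_rot: [179.9, -0.2, 53.5]
wrist_force: [-0.4, -0.5, -0.1]
opening: 0.0001
time: 11.72
ee_pos: [0.5984, 0.2793, 0.0372]
tcp_rot: [179.9, -0.2, 53.5]
wrist_force: [-1.3, -0.5, 3.7]
opening: 0.0002
```

Contact at about 0.037, as expected. I press about 8 mm more, until it stops.

```bash

python3 -m pendant '[[[0,0,0.2,0,0,0,0]]]'
python3 -m pendant '[[[0,0,0.2,0,0,0,0]]]'
python3 -m pendant '[[[0,0,0.2,0,0,0,0]]]'
python3 -m pendant '[[[0,0,0.2,0,0,0,0]]]'
```

```text
time: 11.8
ee_pos: [0.5985, 0.2793, 0.0354]
tcp_rot: [179.9, -0.2, 53.5]
wrist_force: [-1.5, -1.5, 3.8]
opening: -0.0002
time: 11.88
ee_pos: [0.5985, 0.2793, 0.0336]
tcp_rot: [179.9, -0.2, 53.5]
wrist_force: [-1.6, -0.3, 4.0]
opening: -0.0001
time: 11.97
ee_pos: [0.5985, 0.2793, 0.0318]
tcp_rot: [179.9, -0.2, 53.5]
wrist_force: [-2.5, -1.2, 4.3]
opening: 0.0001
time: 12.05
ee_pos: [0.5987, 0.2794, 0.0313]
tcp_rot: [179.8, -0.3, 53.5]
wrist_force: [-7.7, -3.8, 23.4]
opening: -0.0001
```

```bash

python3 -m pendant '[[[0,0,-0.5,0,0,0,0],[0,0,-2.5,0,0,0,0],[0,0,-3.8,0,0,0,0],[0,0,-3.8,0,0,0,0],[-3.2,1.8,-1,0,0,0,0]]]'
python3 -m pendant '[[[-3.2,1.8,0,0,0,0,0],[-3.2,1.8,0,0,0,0,0],[-3.2,1.8,0,0,0,0,0],[-3.2,1.8,0,0,0,0,0],[-3.2,1.8,0,0,0,0,0]]]'
python3 -m pendant '[[[-3.2,1.8,0,0,0,0,0],[0,0,0,0,0,0,0]]]'
python3 look.py release_bar_top=.058 release_unit=0
python3 - <<'E'
from h import *
for c in ("top","scene"):
    b=bot.camera(c);K,T=cal(c)
    for t,z in (("lamp_key_top",.070),("square_key_top",.078),("lamp_unit",0)):
        print(c,t,[(np.round(m["uv"],1),np.round(ray(K,T,m["uv"],z)*1000,1),round(m["confidence"],2)) for m in bot.mark_of(c,t)][:2])
    if c=="top":
        for m in bot.masks_of("top","lamp_unit")[:1]: print(*rect(K,T,m["pixels"],.065))
    u,v=proj(K,T,[.59,.25,.065])[0].astype(int); i=b[v-40:v+40,u-50:u+50,::-1]
    pic=cv2.resize(i,(400,320),interpolation=3) if c=="top" else np.hstack([pic,cv2.resize(i,(400,320),interpolation=3)])
cv2.imwrite("pics/c9.png",pic)
E
```

```text
time: 12.47
ee_pos: [0.5915, 0.2455, 0.1454]
tcp_rot: [-179.9, 0.1, 53.7]
wrist_force: [3.8, 1.4, 1.5]
opening: -0.0
time: 12.88
ee_pos: [0.5711, 0.0599, 0.1494]
tcp_rot: [179.8, -0.3, 54.1]
wrist_force: [0.5, -0.3, -0.2]
opening: 0.0
time: 13.05
ee_pos: [0.5658, 0.0166, 0.1494]
tcp_rot: [179.7, -0.3, 53.9]
wrist_force: [-0.4, -0.3, 0.5]
opening: 0.0002
{'time': 13.05, 'ee_pos': [0.5658, 0.0166, 0.1494], 'tcp_rot': [179.6988, -0.287, 53.8788]}
release_bar_top 0.84 [479.7  25.2] [806.7  17. ] tool dx,dy cm [14.23 19.44]
release_bar_top 0.72 [254.9 189.2] [563.1  11.7] tool dx,dy cm [-0.55  0.07]
release_unit 0.63 [438.7  42.4] [806.7  13.6] tool dx,dy cm [13.96 19.64]
top lamp_key_top [(array([116.8, 199.1]), array([[593.8, 281. ]]), 0.63), (array([298.4, 292.5]), array([[ 407.1, -104.4]]), 0.17)]
top square_key_top []
top lamp_unit [(array([139.9, 207.5]), array([[588. , 247.4]]), 0.82)]
[581.4 243.7] [143.9 107. ] -33.7
scene lamp_key_top [(array([303.2, 136.7]), array([[592.6, 289.6]]), 0.36)]
scene square_key_top [(array([283.2, 146.6]), array([[570.7, 210.8]]), 0.6)]
scene lamp_unit [(array([293.5, 163.5]), array([[586. , 248.9]]), 0.83)]
```

View pics/c9.png

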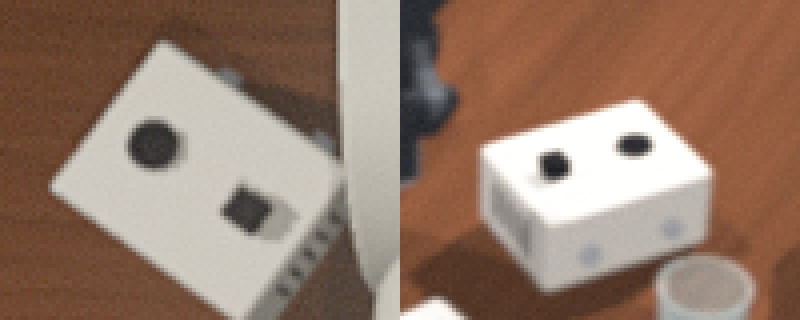

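The round key is now nearly flush and stayed down (shadow gone, crop (155,145) and (635,145)). The square key still stands up and the lamp unit has not moved. Next is the white unit's bar.

```bash

python3 -m pendant '[[[-0.3,0.2,1,0,0,0,0],[0,0,3,0,0,0,0],[0,0,3,0,0,0,0],[0,0,1.5,0,0,0,0],[0,0,0,0,0,0,0]]]'
python3 look.py release_bar_top=.058 release_unit=0
python3 -c "
from h import *
K,T=cal('wrist')
for m in bot.masks_of('wrist','release_bar')[:2]: print(m['confidence'],m['extent'],*rect(K,T,m['pixels'],.058))"
```

```text
time: 14.07
ee_pos: [0.5679, 0.0189, 0.06]
tcp_rot: [179.6, -0.5, 54.3]
wrist_force: [-0.8, 0.1, -0.6]
opening: -0.0
{'time': 14.0667, 'ee_pos': [0.5679, 0.0189, 0.06], 'tcp_rot': [179.6034, -0.4528, 54.2591]}
release_bar_top 0.76 [255.7 228.4] [564.   12.8] tool dx,dy cm [-0.72  0.04]
release_unit 0.58 [254.8 196.3] [566.8  16.7] tool dx,dy cm [-0.24  0.04]
0.73 [225.2, 158.3, 279.6, 247.3] [572.5  26.8] [65.3 24.2] -22.3
```

```bash

python3 -m pendant '[[[-0.5,0.05,0.6,0.007,-0.008,0,0],[0,0,1.2,0,0,0,0],[0,0,0.8,0,0,0,0],[0,0,0,0,0,0,0]]]'
python3 -m pendant '[[[0,0,0.2,0,0,0,0]]]'
python3 -m pendant '[[[0,0,0.2,0,0,0,0]]]'
```

```text
time: 14.6
ee_pos: [0.5707, 0.0141, 0.0411]
tcp_rot: [179.4, -0.4, 54.3]
wrist_force: [-0.8, -0.1, -0.5]
opening: -0.0001
time: 14.68
ee_pos: [0.5707, 0.0141, 0.0389]
tcp_rot: [179.4, -0.4, 54.2]
wrist_force: [0.4, -0.4, 0.9]
opening: 0.0003
time: 14.77
ee_pos: [0.5706, 0.0141, 0.0365]
tcp_rot: [179.5, -0.4, 54.2]
wrist_force: [-0.7, 0.2, 0.2]
opening: 0.0
```

```bash

python3 -m pendant '[[[-0.3,-0.34,0.3,0.009,-0.007,0,0],[0,0,0.4,0,0,0,0],[0,0,0.3,0,0,0,0]]]'
python3 -m pendant '[[[0,0,0.3,0,0,0,0]]]'
python3 -m pendant '[[[0,0,0.3,0,0,0,0]]]'
```

```text
time: 15.02
ee_pos: [0.5659, 0.0137, 0.0261]
tcp_rot: [180.0, 0.0, 54.3]
wrist_force: [-1.5, -0.3, 0.4]
opening: 0.0001
time: 15.1
ee_pos: [0.5659, 0.0137, 0.0227]
tcp_rot: [180.0, 0.0, 54.3]
wrist_force: [-0.1, 0.7, 0.2]
opening: 0.0003
time: 15.18
ee_pos: [0.5659, 0.0137, 0.0194]
tcp_rot: [180.0, 0.0, 54.3]
wrist_force: [-0.4, 0.7, 2.2]
opening: 0.0005
```

```bash

python3 -m pendant '[[[0,0,0.3,0,0,0,0]]]'
python3 -m pendant '[[[0,0,0.3,0,0,0,0]]]'
python3 -m pendant '[[[0,0,0.2,0,0,0,0]]]'
python3 -m pendant '[[[0,0,0.2,0,0,0,0]]]'
```

```text
time: 15.27
ee_pos: [0.5659, 0.0137, 0.0162]
tcp_rot: [180.0, 0.0, 54.3]
wrist_force: [-1.6, -0.3, 3.3]
opening: 0.0002
time: 15.35
ee_pos: [0.5659, 0.0137, 0.0132]
tcp_rot: [180.0, 0.0, 54.3]
wrist_force: [-2.1, 0.3, 3.8]
opening: 0.0004
time: 15.43
ee_pos: [0.566, 0.0137, 0.0113]
tcp_rot: [180.0, 0.0, 54.3]
wrist_force: [-3.3, -0.6, 18.5]
opening: 0.0001
time: 15.52
ee_pos: [0.5662, 0.0137, 0.0111]
tcp_rot: [179.9, -0.0, 54.3]
wrist_force: [-11.5, -0.1, 30.1]
opening: -0.0001
```

```bash

python3 -m pendant '[[[0,0,0.08,0,0,0,0]]]'
python3 -m pendant '[[[0,0,0.08,0,0,0,0],[0,0,0.08,0,0,0,0]]]'
python3 - <<'E'
from h import *
import time
b=bot.camera("top");K,T=cal("top")
for t,z in (("power_unit",.055),("lamp_unit",.065),("release_unit",.045),("rocker",.063)):
    for m in bot.masks_of("top",t): print(t,round(m["confidence"],2),*rect(K,T,m["pixels"],z))
b2=bot.camera("scene")
for t in ("bottle","beaker","dish","slide_box"): print(t,[(np.round(m["uv"],1),round(m["confidence"],2)) for m in bot.mark_of("scene",t)][:2])
o=bot.get_obs();print({k:np.round(o[k],4).tolist() for k in ("time","ee_pos","wrist_force")})
cv2.imwrite("pics/c10.png",np.hstack([b[110:330,60:410,::-1][:, :],cv2.resize(b2[100:320,130:400,::-1],(270,220))]))
E
```

```text
time: 15.6
ee_pos: [0.5663, 0.0137, 0.0117]
tcp_rot: [179.9, -0.1, 54.3]
wrist_force: [-3.9, -1.4, 5.9]
opening: -0.0002
time: 15.77
ee_pos: [0.5663, 0.0137, 0.0115]
tcp_rot: [179.8, -0.1, 54.3]
wrist_force: [-2.8, 0.4, 6.3]
opening: -0.0001
power_unit 0.61 [ 568.5 -218.8] [122.7 120.7] -36.6
lamp_unit 0.63 [581.  243.5] [143.1 106.9] -33.0
release_unit 0.59 [808.3  16.3] [ 94.  134.5] 19.6
release_unit 0.56 [775.4 285.2] [103.9 134.6] 16.9
rocker 0.76 [ 572.3 -222.7] [57.4 31.1] -31.0
bottle [(array([273.3, 275.2]), 0.71)]
beaker [(array([317.2, 200.4]), 0.89), (array([161.2, 220.7]), 0.2)]
dish [(array([164. , 220.1]), 0.92)]
slide_box [(array([213.3, 167.4]), 0.75), (array([199.3, 253.6]), 0.4)]
{'time': 16.2667, 'ee_pos': [0.5663, 0.0137, 0.0115], 'wrist_force': [-3.6312, -0.8389, 7.0374]}
```

View pics/c10.png

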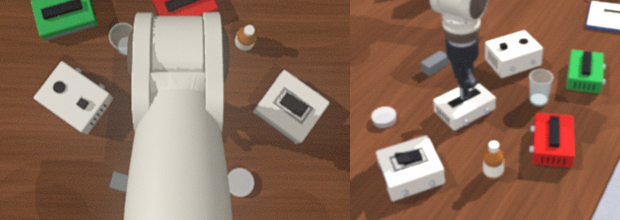

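Everything is in place, but the holding force (about 7 N) is only just over the spring. I push a little harder before handing in.

```bash

python3 -m pendant '[[[0,0,0.15,0,0,0,0],[0,0,0.15,0,0,0,0]]]'
python3 - <<'E'
from workcell import bot
bot.camera("wrist");bot.camera("wrist")
o=bot.get_obs();print(o["time"],o["ee_pos"],o["wrist_force"])
E
```

```text
time: 16.43
ee_pos: [0.5665, 0.0137, 0.0114]
tcp_rot: [179.7, -0.2, 54.3]
wrist_force: [-7.5, -0.1, 16.7]
opening: -0.0002
16.5333 [0.56645475 0.01372873 0.01139373] [-7.40510092 -0.32959772 14.34489744]
```

Steady at about 15 N with the bar on its stop, so I hand in.

```bash
python3 -c "
from workcell import bot
print(bot.job_done()); o=bot.get_obs(); print(o['time'],o['ee_pos'],o['wrist_force'])"
```

```text
the job is handed in; nothing more can be done
None
the job is handed in; nothing more can be done
```

The job is handed in, at about 16.5 s on the robot's clock. With closed fingertips I tipped the rocker, pressed the round lamp key, then pressed the bar on the white release unit, and I was still holding the bar down when I finished.

- **Rocker:** it went about 8.7 mm down to a hard stop (27 N). A picture afterwards shows its other end raised.
- **Lamp key:** it went about 7–8 mm down to a hard stop (23 N). It looked nearly flush after release, and the square key was still up.
- **Release bar:** it went about 8 mm down to its stop, with a peak push of 30 N. It was held with about 14–17 N at hand-in.
- **Surroundings:** the power and lamp units were within about 1 mm of where they started. The bottle, beaker, dish and slide box were within about 1.5 pixels. The release unit was hidden under the arm in the last top view, so the network did not find it. The scene view showed nothing odd.

**Checks that disagreed:**
- **Fingertip height:** first contact with the rocker came about 39 mm lower than the reported tool position implied. The cameras also showed the fingertips well above where they should have been. I worked from contact force instead, and the other two contacts fitted that same offset.
- **Holding force:** after I first eased off the bar, the push fell to 6–7 N, with the finger about 0.4 mm higher. It may have been slightly short of fully down then, so I pressed harder before handing in.

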